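# Clip a check weight onto a load sensor's loop by its snap hook

## Robot

A 6-joint arm with a two-finger parallel gripper is mounted at the origin on a cart in front of the work surface, level with it; the furniture and walls round the work are solid. World frame = base frame: x ahead of the robot, y to its left, z up, the work surface at z = 0. Lengths are in m, angles in rad, forces in N, time in s.
With the tool pointing down it reaches from about 0.375 to 0.9 m from the base axis. Payload 3.1 kg.
Tool frame: the origin (TCP) lies at the very end of the fingers, on their centre line; the grasp point (between the pads) lies 19 mm behind it (robot.grip_depth is the distance from the TCP to the grasp point, in m); z points along the fingers, y is the direction in which the jaws open and shut (so a half turn about z gives the same grasp; the last joint's range is limited). The gripper opens to 87 mm and grips with 3 to 60 N. Pads are 19 mm wide; open, the fingers measure 117 mm over their backs; the gripper's body (75 mm by 190 mm) begins 51 mm behind the grasp point.
Start: joints at [0.94, 0.527, 1.433, -0, 1.181, -0.178], TCP at [0.273, 0.562, 0.223] pointing down, gripper open.
Joint ranges: [-3.08, 3.08], [-0.75, 2.2], [0.22, 2.44], [-1.43, 4.57], [0, 2.65], [-2.85, 2.85]. Speed limits (rad/s): [2.79, 2.79, 3.14, 3.14, 3.14, 3.14].

## Interface

Orientations are given as a unit quaternion [x, y, z, w].
In Python, from rig import robot gives the robot as it stands.
- The arm moves only by the tool drive_tool, never from a script. Its argument "series" is a list of rows, each a list of 7 numbers: the shift along the tool's x, y, z in m, then the turn, a rotation vector about the tool's x, y, z in degrees, then the opening, from 0 (shut) to 1 (fully open). A call has 1 to 5 rows; each row shifts and turns the commanded pose from where the row before left it, along the tool's axes as they then stand; what a row does not reach is not made up. A row lasts 1/8 s, in which the tool goes at most 62.5 mm and 10.7 degrees, less where a joint would pass 70% of its speed; a pose out of reach is approached as far as the arm can. A call is refused whole if a number of a shift passes 0.0625 or a number of a turn 10.7, either way. A call with a gripper value outside its range is refused whole. The fingers move at their own pace and stop on an object; "squeeze" is the grip in N (left out, the last holds). Time passes only in rows, so rows that do not move let the fingers close. It gives the time, the measured TCP pose, the force and the opening at its end, in the units of the state.
- robot.get_obs(): the state, without advancing time (a new reading comes with each control period).
- robot.camera(name): name is "scene" or "top" or "wrist"; returns (picture, depth): 480x640x3 uint8, blue, green, red; 480x640 float32, m along the optical axis (not along the pixel's ray), 0 where there is no reading.
- robot.camera_model(name): a dict with "fx", "fy", "cx", "cy" (pixels), "R" (3x3) and "t" (3): a world point X has camera coordinates R X + t. Camera axes: x right, y down, z forward; pixel columns grow to the right and rows downward; lengths in m; the calibration is good to about 2 mm. The wrist camera is an equidistant fisheye: a pixel r from the principal point sees the ray r / f radians off the axis. A picture is of the moment at which its call begins: read the wrist's pose just before it. camera_model takes no time and is no camera call; for the wrist camera it gives the pose at the moment of the call.
- robot.hand_in(): hands the job in, once; it reports no verdict.
The state is a dict: "time": time; "q": joint angles; "joint_velocities": joint speeds; "joint_torque": joint torques, N m; "position": TCP position; "tool_rot": TCP orientation; "ft_force": force on the tool from outside, world axes, zero at the start; "moment": the same for the moment, N m; "grip_width": finger opening in m.
Only numpy, scipy, OpenCV 4.12 (cv2) and the standard library are available. Lean on these libraries where they do the work, as an engineer would, in place of code of your own. Each camera call takes 0.05 s, during which the arm holds its last target. There are 200 camera calls.

## Task

Hang the check weight on the stand's wire loop by its snap hook: press the sprung gate against the loop's front bar until the bar passes and the gate springs shut under it, then pull the hook down on the bar with a force of 10 to 15 N for a moment, to prove that it holds, and leave the weight hanging there free and still. Be gentle: never load the loop with more than 20 N. Do not upset the jars and the vial standing about.

Things in the scene. Friction and masses are not known exactly. Their poses are not given: they have to be found in the camera images.
- check_weight: Steel check weight, 0.3 kg, 172 mm tall, one rigid piece with its snap hook but for the gate; stands upright. Origin: centre of underside; z up, x to the hook's gate side, y across the hook. From below: round weight 42 mm across, 34 mm high, two dark grooves; 15 mm neck; hook of 8 mm round bar in the x-z plane, spine centre line at x = -24 mm; flat grip lug on the crown
- seat (a point): point of the check weight at x = 0, z = 123 mm, 4 mm under the crown's underside: where the centre of the loop's 8 mm bar lies when the weight hangs on it. The crown's pocket is open from x = -20 to +8 mm
- lug (a point): point of the check weight at x = 0, z = 158 mm, in the flat grip lug: 24 mm (x) by 10 mm (y), from z = 132 to 172 mm. Pinch it across y, from above, firmly (some 40 to 60 N: enough to keep it from turning, no more)
- nose (a point): lower end of the hook's nose, at x = 12 mm, z = 111 mm of the check weight. The gate closes the opening below it, down to z = 76 mm. The loop's bar can enter with its centre 5 to 16 mm below this point (nearer, it strikes the nose), touching the gate when its centre is 7 mm in front (+x) of it
- gate (a joint): rad; 0 = shut, grows as the gate is pushed in (to the hook's -x), hard stop 0.81. Dark bar 6.4 mm thick, 40 mm long, hinged at x = 12, z = 72 mm of the check weight, its top just inside the nose. Spring 0.12 N m shut, 0.22 at the stop: the bar feels 3 to 9 N. Pressed in 15 to 17 mm from first touch the bar is past the nose; 5 mm later (less if low) the gate may be at its stop and the force shoots up
- gate_tip (a point): upper end of the gate, moves with it; at x = 12, z = 115 mm of the check weight when shut. It lies under the bar's way into the crown: once past the nose, the bar must be slid up the throat (by lowering the hook 12 to 28 mm in all) over this end to the seat; only then can the gate spring shut under it
- stand: bolted-down load sensor stand: grey base plate 120 x 90 x 12 mm; aluminium pillar at x = 4 to 36 mm, top at z = 192 mm; on it a clamp head 76 mm wide (y), front face at x = 2 mm, with two black thumb screws 24 mm above the loop. Origin: centre of the base plate's underside; x from the robot's side to the back, z up. A U-shaped level loop of 8 mm wire sticks out of the head towards -x
- loop_mid (a point): point of the stand at x = -60, y = 0, z = 165 mm: the middle setting of the loop's front bar (along y). Head and loop are clamped anew each time, which is not reported: the bar's true centre is up to 9 mm before or behind this point (stand's x) and up to 6 mm higher or lower; find it by feel or sight. Straight from y = -18 to +18 mm; legs at y = -26 and +26 mm run back to the head
- gel_jar: gel jar, 50 mm across, 66 mm tall, white lid, origin centre of its underside, bystander
- powder_jar: powder jar, 52 mm across, 82 mm tall, white lid, origin centre of its underside, bystander
- vial: small glass vial with black cap, 25 mm across, 58 mm tall, origin centre of its underside, bystander
There are look-alikes about, which are no part of the job. Leave any turquoise look-alike of the stand alone. Of the things shaped like the check_weight, the steel one is meant.

How it is judged:
On the way, in this order (a step that is already met when the one before it is completed fails the run):
1. the loop's bar presses the gate inwards (value of joint gate above 0.3 rad and contact force between check_weight and stand above 1.5 N), for 0.05 s.
2. with the bar in the crown and the gate shut, the hook is pulled on the bar with 8 N or more (value of joint gate below 0.1 rad and contact force between check_weight and stand above 8 N and x of seat in the frame of stand between -0.085 and -0.035 m and z of seat in the frame of stand between 0.153 and 0.177 m), for 0.2 s.
At the end, for the whole second after the job is handed in: The weight hangs free and still (under 60 mm/s, within 0.25 rad of upright) from the loop's bar, the bar in the hook's crown (seat point within 12 mm of the bar's middle height, between the legs), and the gate is shut (under 0.1 rad) (value of joint gate below 0.1 rad and contact force between check_weight and stand above 1.5 N and x of seat in the frame of stand between -0.085 and -0.035 m and y of seat in the frame of stand between -0.03 and 0.03 m and z of seat in the frame of stand between 0.153 and 0.177 m and angle between check_weight's own z axis and vertical below 0.25 rad and linear speed of check_weight below 0.06 m/s); the robot touches nothing.
It fails at once if the hook loads the loop or stand with more than 20 N (contact force between check_weight and stand above 20 N).
It fails at once if a jar or the vial is upset or pushed more than 30 mm (distance of any of gel_jar, powder_jar, vial from where it was at the start of the episode above 0.03 m or angle between any of gel_jar, powder_jar, vial's own z axis and vertical above 0.5 rad).
It also fails if it takes over 72 s, if anything falls off the work surface, if the arm or the gripper's body presses on something with over 40 N, if the wrist force passes 120 N, or if a joint passes its speed limit or range.

## Working session

There is one attempt and no reset: what is moved stays moved. The work goes in short steps, Python scripts to look and compute and a tool call to move; the robot and the scene stay as the last step left them, time stands still between calls to the robot, and variables do not carry over. Pictures are saved under pics/ and viewed, about 8 in all and at most 12, crops included, and the job is handed in when it is done.

Besides the shell and the picture viewer there is one more tool, called after "Request:" by a JSON object that holds its "method" and its "body", one argument or row to a line. drive_tool: Moves the arm, as the interface text tells. Its arguments: {"type":"object","properties":{"series":{"type":"array"},"squeeze":{"type":"number"}},"required":["series"]}

```bash
mkdir -p pics; ls
cat > h.py <<'E'
import numpy as np, cv2
from rig import robot
def snap(n,f):
    m=robot.camera_model(n); p,d=robot.camera(n); cv2.imwrite(f'pics/{f}.png',p); np.savez(f'pics/{f}.npz',p=p,d=d,**{k:np.array(m[k]) for k in m if k in('fx','fy','cx','cy','R','t')}); return p,d
def load(f): return dict(np.load(f'pics/{f}.npz'))
def pt(s,u,v,z=None):
    # world point from pixel by depth (pinhole)
    z=s['d'][int(v),int(u)] if z is None else z
    c=np.array([(u-s['cx'])/s['fx']*z,(v-s['cy'])/s['fy']*z,z]); return s['R'].T@(c-s['t'])
def cloud(s):
    v,u=np.mgrid[:480,:640]; z=s['d']; c=np.stack([(u-s['cx'])/s['fx']*z,(v-s['cy'])/s['fy']*z,z],-1)
    return (c-s['t'])@s['R']
E
python3 - <<'E'
from h import *
o=robot.get_obs(); print(o)
a,_=snap('scene','s0'); b,_=snap('top','t0'); print(robot.camera_model('scene'),robot.camera_model('top'))
E
```

```text
pics
{'time': 0.0, 'q': array([ 9.39520349e-01,  5.28466750e-01,  1.43387857e+00, -1.85493324e-05,
        1.18139559e+00, -1.78506700e-01]), 'joint_velocities': array([-0.00077177,  0.00110206, -0.00190741,  0.00072537, -0.0001921 ,
        0.00105095]), 'joint_torque': array([ 2.85709802e-04, -4.40031445e+01, -1.76594692e+01,  6.33283309e-02,
        5.82116819e-02, -1.59759838e-04]), 'position': array([0.27296029, 0.56144133, 0.22157882]), 'tool_rot': array([ 2.24452316e-01,  9.74484481e-01, -9.90657359e-04, -4.15235911e-04]), 'ft_force': array([-0.33861503, -0.52642658, -0.37391102]), 'moment': array([ 0.0181462 ,  0.07070431, -0.01228599]), 'grip_width': 0.08715341786046109}
{'fx': 616.7009933796509, 'fy': 616.7009933796509, 'cx': 313.8049132477892, 'cy': 244.34725589116957, 'R': array([[-0.96178041,  0.27362105,  0.01048646],
       [ 0.18871591,  0.69011414, -0.69866213],
       [-0.19840552, -0.66998059, -0.71537491]]), 't': array([0.56544124, 0.13051704, 1.34416158])} {'fx': 511.2420927384571, 'fy': 511.2420927384571, 'cx': 324.49592551358757, 'cy': 244.243091282459, 'R': array([[-0.00403094, -0.99998526,  0.00363656],
       [-0.98127642,  0.0032552 , -0.19257722],
       [ 0.19256254, -0.00434474, -0.98127508]]), 't': array([-0.20637351,  0.53966091,  1.27633122])}
```

View pics/s0.png

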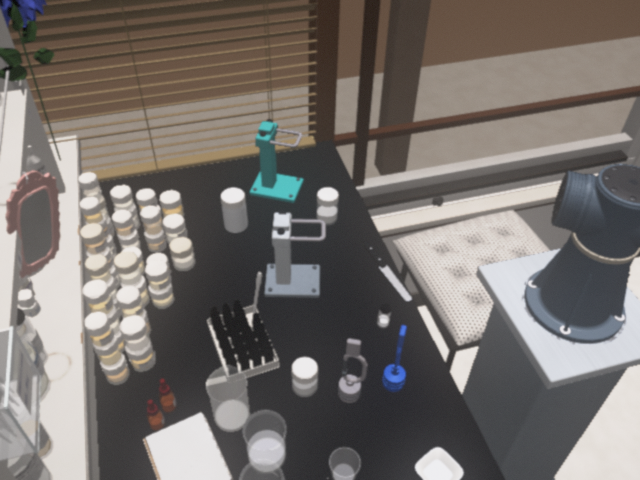

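View pics/t0.png

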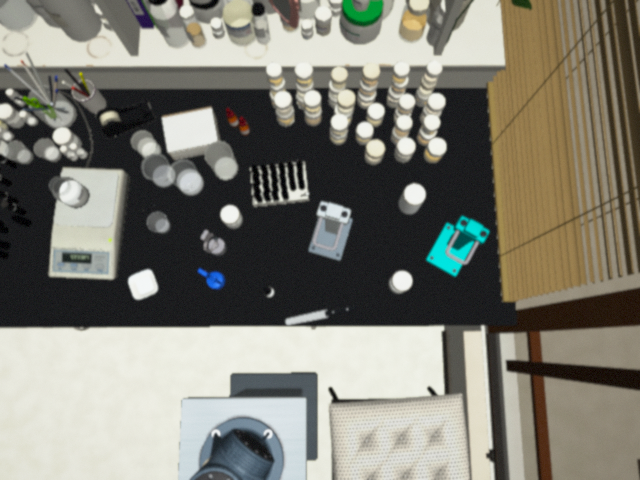

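Scene view: the steel check weight is at (350,375), with a blue look-alike at (395,365). The grey stand is at (293,260), with a turquoise look-alike at (275,165). In the top view the steel weight is at (213,243) and the stand at (331,230). Steel and grey fit the description. I'll confirm both in enlarged crops.

Run:
```python
from h import *
s=load('s0');t=load('t0')
r=lambda im,x,y,w,h,k:cv2.resize(im[y:y+h,x:x+w],(w*k,h*k),interpolation=cv2.INTER_CUBIC)
A=r(s['p'],325,325,95,85,4); B=r(s['p'],255,205,85,100,4)
C=r(t['p'],185,215,95,85,4); D=r(t['p'],295,190,85,100,4)
im=np.zeros((740,720,3),np.uint8); im[:340,:380]=A; im[:400,380:]=B; im[400:740,:380]=C; im[340:740,380:]=D
cv2.imwrite('pics/crop1.png',cv2.resize(im,(584,600)))
P=cloud(s);Q=cloud(t)
for n,c,(u,v) in [('wt base s',P,(349,388)),('lug s',P,(354,345)),('loop s',P,(323,230)),('clamp',P,(283,218)),('basepl',P,(293,280)),('lug t',Q,(207,236)),('wt t',Q,(216,245)),('gel?',Q,(231,216)),('pow',Q,(401,281)),('vial',Q,(269,291)),('tall',Q,(412,198))]:
    print(n,c[v,u].round(4))
for nm,c in (('s',P),('t',Q)):
  for lo,hi,x0,x1,y0,y1 in [(.03,.3,.45,.68,-.05,.25),(.13,.3,.40,.75,-.3,.1)]:
    m=(c[...,2]>lo)&(c[...,2]<hi)&(c[...,0]>x0)&(c[...,0]<x1)&(c[...,1]>y0)&(c[...,1]<y1)
    n,l,st,ce=cv2.connectedComponentsWithStats(m.astype(np.uint8))
    for i in range(1,n):
      if st[i,4]>15: q=c[l==i]; print(nm,ce[i].round(),st[i,4],q.min(0).round(3),q.max(0).round(3),np.median(q,0).round(3))
```

```text
wt base s [0.5446 0.0869 0.0354]
lug s [0.5412 0.0825 0.1663]
loop s [ 0.512  -0.2044  0.1652]
clamp [ 0.5882 -0.2342  0.1906]
basepl [ 0.5733 -0.2206  0.0103]
lug t [0.5399 0.0742 0.1551]
wt t [0.5384 0.074  0.0499]
gel? [0.6123 0.0347 0.0648]
pow [ 0.4389 -0.4     0.0798]
vial [ 0.4172 -0.0667  0.0574]
tall [ 0.6494 -0.4321  0.0993]
s [395. 361.] 394 [0.45  0.057 0.03 ] [0.471 0.1   0.174] [0.458 0.087 0.072]
s [267. 347.] 163 [ 0.664 -0.05   0.03 ] [ 0.68  -0.018  0.073] [ 0.674 -0.026  0.058]
s [352. 369.] 795 [0.516 0.058 0.03 ] [0.561 0.098 0.175] [0.542 0.082 0.078]
s [304. 373.] 693 [0.595 0.015 0.03 ] [0.643 0.065 0.07 ] [0.621 0.048 0.063]
s [343. 459.] 396 [0.575 0.202 0.03 ] [0.627 0.25  0.059] [0.595 0.215 0.046]
s [290. 230.] 933 [ 0.505 -0.27   0.13 ] [ 0.621 -0.178  0.195] [ 0.589 -0.21   0.173]
s [401. 336.] 130 [0.443 0.067 0.131] [0.461 0.091 0.174] [0.455 0.085 0.166]
s [353. 348.] 232 [0.529 0.07  0.13 ] [0.553 0.088 0.175] [0.542 0.081 0.158]
t [257. 196.] 61 [ 0.662 -0.04   0.032] [ 0.68  -0.022  0.074] [ 0.668 -0.031  0.056]
t [264. 195.] 16 [ 0.666 -0.05   0.033] [ 0.68  -0.043  0.07 ] [ 0.67  -0.048  0.057]
t [230. 216.] 326 [0.593 0.016 0.031] [0.64  0.062 0.071] [0.615 0.037 0.064]
t [159. 221.] 149 [0.574 0.203 0.03 ] [0.627 0.25  0.062] [0.611 0.229 0.048]
t [212. 243.] 324 [0.515 0.058 0.031] [0.558 0.098 0.176] [0.537 0.076 0.055]
t [201. 271.] 23 [0.45  0.072 0.162] [0.458 0.089 0.174] [0.453 0.082 0.17 ]
t [217. 276.] 66 [0.451 0.058 0.032] [0.47  0.09  0.051] [0.461 0.072 0.037]
t [331. 220.] 795 [ 0.502 -0.269  0.13 ] [ 0.618 -0.181  0.198] [ 0.58  -0.226  0.177]
t [206. 236.] 85 [0.527 0.069 0.131] [0.552 0.086 0.176] [0.538 0.076 0.167]
t [204. 273.] 62 [0.441 0.066 0.131] [0.458 0.089 0.175] [0.448 0.073 0.17 ]
```

View pics/crop1.png

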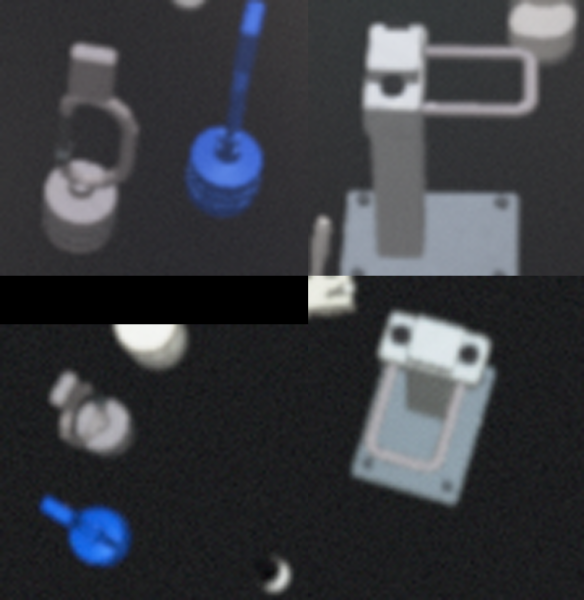

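Crop: the steel weight's bright spine is to the right (−x) and its dark gate to the left (+x). The grey stand's loop points towards the robot. Next I'll fit the poses.

Run:
```python
from h import *
for f in ('s0','t0'):
  s=load(f); c=cloud(s)
  def sel(x0,x1,y0,y1,z0,z1): return c[(c[...,0]>x0)&(c[...,0]<x1)&(c[...,1]>y0)&(c[...,1]<y1)&(c[...,2]>z0)&(c[...,2]<z1)]
  def rect(q,n):
    r=cv2.minAreaRect((q[:,:2]*1000).astype(np.float32)); w,v=np.linalg.eigh(np.cov(q[:,:2].T)); print(f,n,len(q),'rect',np.round(r[0],1),np.round(r[1],1),round(r[2],1),'pca',np.degrees(np.arctan2(v[1,1],v[0,1])).round(1),np.median(q,0).round(4))
  rect(sel(.5,.58,.05,.12,.09,.2),'hook')
  rect(sel(.5,.58,.05,.12,.135,.2),'lug')
  rect(sel(.5,.58,.05,.12,.168,.18),'lugtop')
  rect(sel(.5,.58,.05,.12,.025,.045),'disc')
  rect(sel(.47,.68,-.3,-.12,.006,.016),'plate')
  rect(sel(.47,.68,-.3,-.12,.18,.2),'headtop')
  rect(sel(.47,.565,-.3,-.12,.14,.185),'loop')
```

```text
s0 hook 367 rect [536.7  82.1] [13.7 42.6] 55.8 pca 153.2 [0.5412 0.0812 0.1431]
s0 lug 218 rect [541.9  79. ] [13.3 23.2] 51.3 pca 153.6 [0.5424 0.0804 0.1585]
s0 lugtop 61 rect [541.4  78.6] [11.4 22.9] 56.6 pca 151.4 [0.5404 0.0791 0.1707]
s0 disc 296 rect [542.1  79. ] [40.2 40.3] 6.8 pca 154.0 [0.545  0.0851 0.0345]
s0 plate 1345 rect [ 569.3 -196.3] [141.9 218.3] 71.4 pca 174.7 [ 0.5658 -0.2123  0.011 ]
s0 headtop 318 rect [ 594.8 -226.1] [73.7 31.8] 73.4 pca 72.8 [ 0.5956 -0.2229  0.1896]
s0 loop 259 rect [ 541.1 -210.9] [63.5 64.2] 74.5 pca 94.0 [ 0.5307 -0.2095  0.166 ]
t0 hook 128 rect [533.8  80.3] [10.9 42.1] 61.4 pca 152.2 [0.536  0.0772 0.1505]
t0 lug 80 rect [539.7  77.1] [10.9 23.8] 61.4 pca 155.2 [0.5386 0.0758 0.1679]
t0 lugtop 39 rect [540.1  77.3] [10.2 23.6] 65.4 pca 159.7 [0.5393 0.0771 0.1714]
t0 disc 151 rect [537.7  77.2] [38.2 41.1] 6.9 pca 73.5 [0.5376 0.0719 0.0359]
t0 plate 812 rect [ 576.7 -210. ] [205.2 179. ] 0.9 pca -144.6 [ 0.5563 -0.2178  0.0115]
t0 headtop 318 rect [ 591.6 -229.7] [71.9 33.9] 72.4 pca 75.0 [ 0.5911 -0.2303  0.1904]
t0 loop 216 rect [ 539.8 -213.4] [59.7 68.3] 73.3 pca 99.6 [ 0.5262 -0.2138  0.1676]
```

Request:
{"method": "drive_tool", "body": {
  "series": [
    [0,0,-0.06,0,0,0,1],
    [-0.05,-0.035,0,0,0,0,1],
    [-0.05,-0.035,0,0,0,0,1],
    [-0.05,-0.035,0,0,0,0,1],
    [-0.05,-0.035,0,0,0,0,1]
  ]
}}

```text
time: 0.72
position: [0.3924, 0.3468, 0.2823]
tool_rot: [0.224, 0.975, -0.0, -0.0]
ft_force: [1.4, 1.3, 0.3]
grip_width: 0.0872
```

Request:
{"method": "drive_tool", "body": {
  "series": [
    [-0.05,-0.035,0,0,0,0,1],
    [-0.05,-0.035,0,0,0,0,1],
    [-0.05,-0.035,0,0,0,0,1],
    [-0.05,-0.035,0,0,0,0,1],
    [0,0,0,0,0,0,1]
  ]
}}

```text
time: 1.35
position: [0.5127, 0.1315, 0.2822]
tool_rot: [0.228, 0.974, -0.0, 0.0]
ft_force: [-0.9, 1.2, 0.7]
grip_width: 0.0871
```

Run:
```python
from h import *
from scipy.spatial.transform import Rotation as R
snap('wrist','w0'); o=robot.get_obs(); print(o['time'],o['position'],o['tool_rot'],o['ft_force'])
m=robot.camera_model('wrist'); print(m, -m['R'].T@m['t']); print(R.from_quat(o['tool_rot']).as_matrix().T@(-m['R'].T@m['t']-o['position']))
```

```text
1.4 [0.51107506 0.13350936 0.28200413] [ 2.26562738e-01  9.73996362e-01  9.81369100e-06 -6.41909758e-04] [ 0.44636962  0.28150116 -0.93474385]
{'fx': 371.64829954431775, 'fy': 371.64829954431775, 'cx': 315.9632245062825, 'cy': 239.94289691548255, 'R': array([[ 4.41024823e-01,  8.97494457e-01,  8.97251978e-04],
       [ 8.64467401e-01, -4.25063760e-01,  2.68359669e-01],
       [ 2.41232705e-01, -1.17577630e-01, -9.63318371e-01]]), 't': array([-0.3461063 , -0.43295929,  0.33992686])} [0.44491919 0.16656097 0.44395714]
[ 0.07415448  0.00041708 -0.1618602 ]
```

View pics/w0.png

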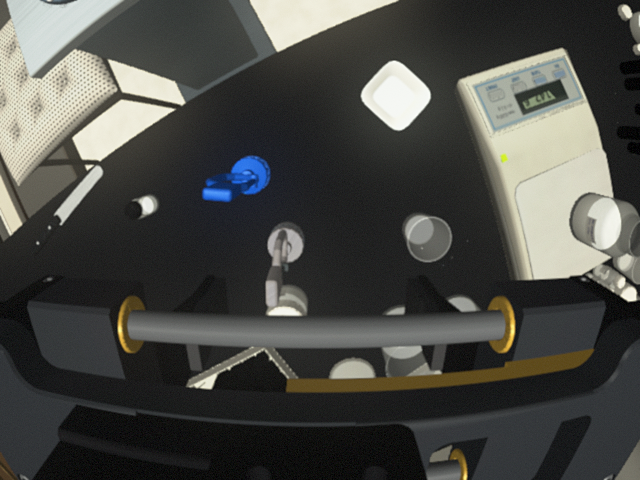

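Wrist view: the steel weight is at (287,242), its hook runs down the image, and the lug top is at (273,292). The blue look-alike is at (240,180). I'll take a wrist point cloud as a second fix.

```bash
cat >> h.py <<'E'
def wcloud(s):
    v,u=np.mgrid[:480,:640]; x=(u-s['cx'])/s['fx']; y=(v-s['cy'])/s['fy']; r=np.hypot(x,y)+1e-9; k=np.tan(r)/r; z=s['d']
    return (np.stack([x*k*z,y*k*z,z],-1)-s['t'])@s['R']
def rect(c,n,x0,x1,y0,y1,z0,z1):
    q=c[(c[...,0]>x0)&(c[...,0]<x1)&(c[...,1]>y0)&(c[...,1]<y1)&(c[...,2]>z0)&(c[...,2]<z1)]
    if len(q)<5: print(n,'few'); return
    r=cv2.minAreaRect((q[:,:2]*1000).astype(np.float32)); w,v=np.linalg.eigh(np.cov(q[:,:2].T)); print(n,len(q),'rect',np.round(r[0],1),np.round(r[1],1),round(r[2],1),'pca',np.degrees(np.arctan2(v[1,1],v[0,1])).round(1),np.median(q,0).round(4),'zmax',q[:,2].max().round(4))
E
python3 - <<'E'
from h import *
c=wcloud(load('w0'))
rect(c,'hook',.5,.58,.05,.12,.09,.2)
rect(c,'lug',.5,.58,.05,.12,.135,.2)
rect(c,'lugtop',.5,.58,.05,.12,.168,.18)
rect(c,'disc',.5,.58,.05,.12,.025,.045)
E
```

```text
hook 816 rect [532.3  82.4] [10.1 39.9] 62.9 pca 154.6 [0.531  0.0833 0.1557] zmax 0.1732
lug 540 rect [539.2  79.1] [10.1 24.3] 64.8 pca 154.7 [0.5353 0.0816 0.1699] zmax 0.1732
lugtop 318 rect [539.5  78.9] [ 9.9 23.7] 64.8 pca 152.3 [0.539  0.0795 0.1711] zmax 0.1732
disc 598 rect [538.   80.1] [41.5 39.1] 42.3 pca 45.6 [0.5367 0.0867 0.0347] zmax 0.0445
```

Request:
{"method": "drive_tool", "body": {
  "series": [
    [-0.0496,-0.0364,0,0,0,-0.5,1],
    [0,0,0.04,0,0,0,1],
    [0,0,0,0,0,0,1],
    [0,0,0,0,0,0,1]
  ]
}}

```text
time: 1.9
position: [0.5389, 0.0823, 0.2432]
tool_rot: [0.219, 0.976, 0.0, -0.0]
ft_force: [-0.0, -1.2, -0.2]
grip_width: 0.0873
```

Run:
```python
from h import *
snap('wrist','w1'); o=robot.get_obs(); print(o['time'],o['position'],o['tool_rot'],o['ft_force'])
c=wcloud(load('w1'))
rect(c,'lug',.5,.58,.05,.12,.145,.18)
rect(c,'lugtop',.5,.58,.05,.12,.168,.18)
```

```text
1.95 [0.53940441 0.08215005 0.24374456] [2.19193063e-01 9.75681165e-01 2.46064630e-04 7.78130893e-04] [-1.17552727 -0.52413461  0.9833579 ]
lug 631 rect [539.  79.] [10.1 23.3] 64.2 pca 152.9 [0.5363 0.0801 0.1709] zmax 0.173
lugtop 506 rect [539.1  78.9] [10.1 23.1] 64.6 pca 153.4 [0.5386 0.0791 0.1712] zmax 0.173
```

Request:
{"method": "drive_tool", "body": {
  "series": [
    [-0.001,-0.003,0.04,0,0,0,1],
    [0,0,0.04,0,0,0,1],
    [0,0,0.024,0,0,0,1],
    [0,0,0,0,0,0,1]
  ]
}}

```text
time: 2.45
position: [0.5382, 0.0785, 0.1382]
tool_rot: [0.22, 0.976, -0.0, -0.001]
ft_force: [-0.5, -0.3, -0.0]
grip_width: 0.0875
```

Request:
{"method": "drive_tool", "body": {
  "series": [
    [0,0,0,0,0,0,0],
    [0,0,0,0,0,0,0],
    [0,0,0,0,0,0,0],
    [0,0,0,0,0,0,0],
    [0,0,0,0,0,0,0]
  ],
  "squeeze": 52
}}

```text
time: 3.08
position: [0.5389, 0.0776, 0.1387]
tool_rot: [0.22, 0.975, 0.0, 0.0]
ft_force: [-1.3, -0.5, 0.7]
grip_width: 0.045
```

Request:
{"method": "drive_tool", "body": {
  "series": [
    [0,0,0,0,0,0,0],
    [0,0,0,0,0,0,0],
    [0,0,0,0,0,0,0]
  ]
}}

```text
time: 3.45
position: [0.5388, 0.0777, 0.1385]
tool_rot: [0.22, 0.975, -0.0, -0.0]
ft_force: [-1.1, 0.1, -0.4]
grip_width: 0.0152
```

Request:
{"method": "drive_tool", "body": {
  "series": [
    [0,0,0,0,0,0,0],
    [0,0,0,0,0,0,0],
    [0,0,0,0,0,0,0]
  ]
}}

```text
time: 3.82
position: [0.5388, 0.0778, 0.1385]
tool_rot: [0.22, 0.975, 0.0, -0.0]
ft_force: [-0.3, 1.4, 0.2]
grip_width: 0.0097
```

Request:
{"method": "drive_tool", "body": {
  "series": [
    [0,0,-0.03,0,0,0,0],
    [0,0,-0.05,0,0,0,0],
    [0,0,-0.04,0,0,0,0],
    [0,0,0,0,0,0,0]
  ]
}}

```text
time: 4.32
position: [0.541, 0.0775, 0.2613]
tool_rot: [0.22, 0.975, 0.0, 0.004]
ft_force: [0.4, 0.4, -3.5]
grip_width: 0.0096
```

Request:
{"method": "drive_tool", "body": {
  "series": [
    [-0.003,-0.04,-0.01,0,0,0,0],
    [-0.003,-0.055,-0.01,0,0,0,0],
    [-0.003,-0.055,0,0,0,0,0],
    [-0.003,-0.055,0,0,0,0,0],
    [-0.003,-0.055,0,0,0,0,0]
  ]
}}

```text
time: 4.95
position: [0.4386, -0.1643, 0.2763]
tool_rot: [0.22, 0.975, 0.001, -0.002]
ft_force: [1.4, -0.2, -2.4]
grip_width: 0.0099
```

Request:
{"method": "drive_tool", "body": {
  "series": [
    [0,-0.018,0,0,0,-4,0],
    [0,0,0,0,0,-4.3,0],
    [0,0,0,0,0,0,0],
    [0,0,0,0,0,0,0]
  ]
}}

```text
time: 5.45
position: [0.4324, -0.1792, 0.2774]
tool_rot: [0.149, 0.989, 0.001, -0.001]
ft_force: [0.4, 0.1, -2.2]
grip_width: 0.0094
```

Run:
```python
from h import *
snap('wrist','w2');snap('top','t2');snap('scene','s2'); o=robot.get_obs(); print(o['time'],o['position'],o['tool_rot'],o['ft_force'])
for n,c in (('w',wcloud(load('w2'))),('t',cloud(load('t0'))),('s',cloud(load('s0')))):
  rect(c,n+' head',.57,.68,-.3,-.12,.183,.193)
  rect(c,n+' loop',.48,.565,-.27,-.15,.155,.185)
p=load('w2')['p'];q=load('s2')['p']
cv2.imwrite('pics/c2.png',np.hstack([cv2.resize(p,(400,300)),cv2.resize(q[170:320,230:430],(400,300))]))
```

```text
5.6 [ 0.43293202 -0.17933458  0.27816602] [ 1.48910022e-01  9.88850676e-01  1.57372233e-04 -3.49057346e-04] [ 0.01674617  0.42594396 -2.91672602]
w head few
w loop 6 rect [ 562.5 -196. ] [0.7 3.7] 42.8 pca 135.6 [ 0.5623 -0.1958  0.1664] zmax 0.1679
t head 201 rect [ 592.4 -228.1] [68.9 33.5] 73.2 pca 74.9 [ 0.5893 -0.2304  0.1895] zmax 0.193
t loop 216 rect [ 539.8 -213.4] [59.7 68.3] 73.3 pca 99.6 [ 0.5262 -0.2138  0.1676] zmax 0.1737
s head 273 rect [ 594.1 -229. ] [67.6 31.4] 72.3 pca 72.8 [ 0.5957 -0.2235  0.1896] zmax 0.193
s loop 259 rect [ 541.1 -210.9] [63.5 64.2] 74.5 pca 94.0 [ 0.5307 -0.2095  0.166 ] zmax 0.1716
```

View pics/c2.png

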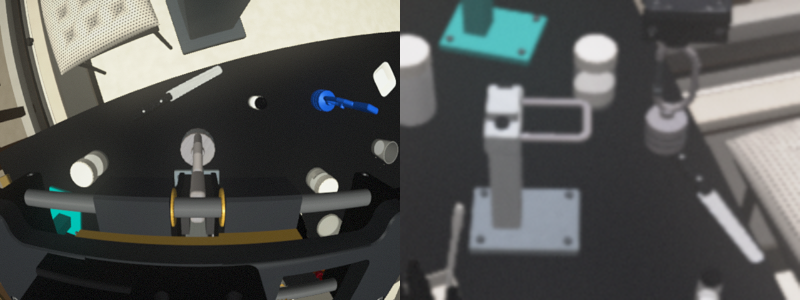

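Run:
```python
from h import *
a=np.radians(-16.8); ex=np.array([np.cos(a),np.sin(a)]); ey=np.array([-ex[1],ex[0]])
tcp=np.array([.4329,-.1793])
print('tcp',tcp@ex,tcp@ey)
for n in ('t2','s2','t0','s0'):
  c=cloud(load(n)); 
  if n[1]=='2':
    q=c[(abs(c[...,0]-.433)<.04)&(abs(c[...,1]+.18)<.04)&(c[...,2]>.13)&(c[...,2]<.19)]
    x,y=q[:,:2]@ex,q[:,:2]@ey; print(n,'disc',len(q),np.percentile(x,[1,99]).round(4),np.percentile(y,[1,99]).round(4), 'rect',cv2.minAreaRect((q[:,:2]*1000).astype(np.float32)))
    q2=q[(q[:,2]>.165)]; print('  disc top z hist',np.percentile(q2[:,2],[10,50,90]).round(4))
  q=c[(c[...,0]>.48)&(c[...,0]<.565)&(c[...,1]>-.27)&(c[...,1]<-.15)&(c[...,2]>.15)&(c[...,2]<.185)]
  x,y=q[:,:2]@ex,q[:,:2]@ey; yc=(np.percentile(y,1)+np.percentile(y,99))/2
  f=(abs(y-yc)<.016)&(x<x.min()+.02); print(n,'loop y',np.percentile(y,[1,99]).round(4),'yc',yc.round(4),'front x',np.percentile(x[f],[2,10,50,90,98]).round(4),'z',np.percentile(q[f][:,2],[2,50,90,98]).round(4),f.sum())
  print('   slope',np.polyfit(y[f],x[f],1)[0])
  h=c[(c[...,0]>.55)&(c[...,0]<.68)&(c[...,1]>-.3)&(c[...,1]<-.12)&(c[...,2]>.183)&(c[...,2]<.195)]
  x,y=h[:,:2]@ex,h[:,:2]@ey; print('   head x',np.percentile(x,[1,99]).round(4),'y',np.percentile(y,[1,99]).round(4))
```

```text
tcp 0.46624701167377564 -0.04652552101023788
t2 disc 3 [0.4512 0.4529] [-0.035  -0.0326] rect ((423.5099182128906, -162.9270477294922), (1.2375032901763916, 2.880760431289673), 20.420679092407227)
  disc top z hist [0.1715 0.1728 0.1742]
t2 loop y [-0.0781 -0.0705] yc -0.0743 front x [0.5816 0.5837 0.5922 0.5989 0.6008] z [0.1635 0.1674 0.1709 0.172 ] 30
   slope 0.06054535762462093
   head x [0.6172 0.6489] y [-0.0801 -0.0165]
s2 disc 450 [0.4494 0.4891] [-0.0586 -0.0236] rect ((436.7380676269531, -177.73056030273438), (41.36680603027344, 42.86334991455078), 29.30328369140625)
  disc top z hist [0.1691 0.1739 0.186 ]
s2 loop y [-0.0776 -0.0164] yc -0.047 front x [0.5471 0.5472 0.5503 0.5534 0.5534] z [0.1632 0.1669 0.1694 0.1701] 46
   slope -0.014098099887509066
   head x [0.6191 0.6501] y [-0.0797 -0.015 ]
t0 loop y [-0.078  -0.0191] yc -0.0485 front x [0.5446 0.5451 0.5484 0.5512 0.5523] z [0.1632 0.1674 0.1699 0.1709] 45
   slope -0.016450294205524553
   head x [0.6173 0.649 ] y [-0.0802 -0.0161]
s0 loop y [-0.0771 -0.0171] yc -0.0471 front x [0.5472 0.5472 0.5494 0.5533 0.5534] z [0.1635 0.1663 0.1686 0.1702] 43
   slope -0.017901942675148694
   head x [0.6195 0.6504] y [-0.0789 -0.015 ]
```

Request:
{"method": "drive_tool", "body": {
  "series": [
    [0,0,0.04,0,0,-0.5,0],
    [0,0,0.033,0,0,0,0],
    [-0.02,0,0,0,0,0,0],
    [-0.02,0,0,0,0,0,0],
    [-0.01,0,0,0,0,0,0]
  ]
}}

```text
time: 6.22
position: [0.4822, -0.1944, 0.2056]
tool_rot: [0.144, 0.99, -0.0, 0.0]
ft_force: [-0.4, 0.9, -2.9]
grip_width: 0.0097
```

```bash
cat > st.py <<'E'
from h import *
def st(lbl=''):
    a=np.radians(-16.5); ex=np.array([np.cos(a),np.sin(a)]); ey=np.array([-ex[1],ex[0]])
    o=robot.get_obs(); p=o['position'][:2]; f=o['ft_force']; print(lbl,'x %.4f y %.4f z %.4f'%(p@ex,p@ey,o['position'][2]),'fx %.1f fy %.1f fz %.1f'%(f[:2]@ex,f[:2]@ey,f[2]),o['tool_rot'].round(3))
E
cat > look.py <<'E'
import sys; from st import *; n=sys.argv[1]
snap('scene',n); st()
p=cv2.imread(f'pics/{n}.png'); cv2.imwrite(f'pics/{n}c.png',cv2.resize(p[180:300,250:400],(750,600),interpolation=cv2.INTER_CUBIC))
E
python3 look.py s3
```

```text
x 0.5185 y -0.0496 z 0.2057 fx 1.6 fy 0.7 fz -3.0 [ 0.145  0.99  -0.     0.001]
```

View pics/s3c.png

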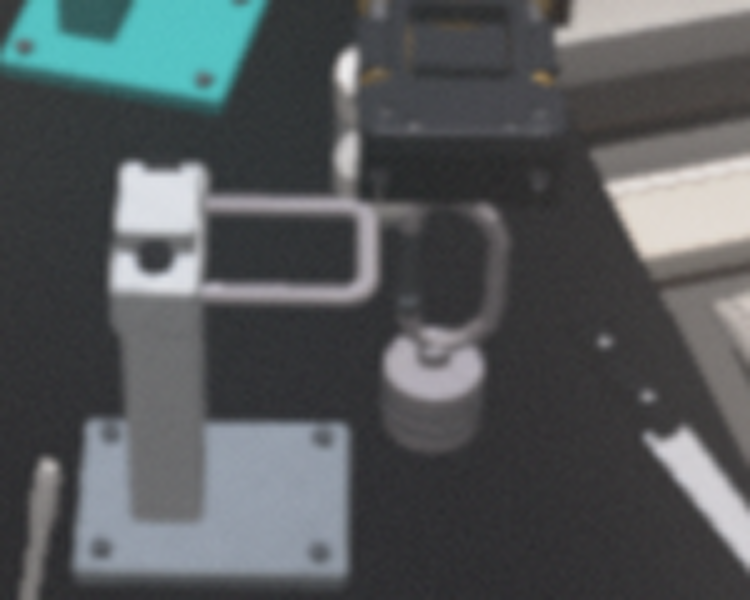

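The crop shows the hook upright, the gate (410,260) facing the front bar (368,250) with a gap of about a centimetre. I'll advance by feel.

Request:
{"method": "drive_tool", "body": {
  "series": [
    [-0.003,0,0,0,0,0,0],
    [-0.003,0,0,0,0,0,0],
    [0,0,0,0,0,0,0]
  ]
}}

```text
time: 6.65
position: [0.4865, -0.1958, 0.2057]
tool_rot: [0.145, 0.989, -0.0, -0.0]
ft_force: [0.1, -0.2, -2.7]
grip_width: 0.0098
```

Request:
{"method": "drive_tool", "body": {
  "series": [
    [-0.002,0,0,0,0,0,0],
    [-0.002,0,0,0,0,0,0],
    [0,0,0,0,0,0,0]
  ]
}}

```text
time: 7.02
position: [0.4906, -0.1971, 0.2056]
tool_rot: [0.145, 0.989, -0.0, 0.0]
ft_force: [-0.3, 0.1, -1.9]
grip_width: 0.0096
```

```bash
python3 -c "
from st import *; st()"
```

```text
x 0.5264 y -0.0497 z 0.2056 fx -0.3 fy -0.0 fz -1.9 [ 0.145  0.989 -0.     0.   ]
```

Request:
{"method": "drive_tool", "body": {
  "series": [
    [-0.002,0,0,0,0,0,0],
    [-0.001,0,0,0,0,0,0],
    [0,0,0,0,0,0,0]
  ]
}}

```text
time: 7.4
position: [0.4926, -0.1975, 0.2054]
tool_rot: [0.145, 0.989, 0.0, -0.001]
ft_force: [-2.0, 0.1, -1.6]
grip_width: 0.0102
```

```bash
python3 -c "
from st import *; st()"
```

```text
x 0.5284 y -0.0495 z 0.2054 fx -2.0 fy -0.5 fz -1.6 [ 0.145  0.989  0.    -0.001]
```

Request:
{"method": "drive_tool", "body": {
  "series": [
    [-0.001,0,0,0,0,0,0],
    [0,0,0,0,0,0,0]
  ]
}}

```text
time: 7.65
position: [0.4932, -0.1977, 0.2054]
tool_rot: [0.145, 0.989, 0.0, -0.001]
ft_force: [-5.5, 1.0, -0.4]
grip_width: 0.0098
```

Request:
{"method": "drive_tool", "body": {
  "series": [
    [-0.001,0,0,0,0,0,0],
    [0,0,0,0,0,0,0]
  ]
}}

```text
time: 7.9
position: [0.4946, -0.1981, 0.2053]
tool_rot: [0.145, 0.989, 0.0, -0.001]
ft_force: [-5.0, 1.4, -0.7]
grip_width: 0.0099
```

Request:
{"method": "drive_tool", "body": {
  "series": [
    [-0.001,0,0,0,0,0,0],
    [-0.001,0,0,0,0,0,0],
    [0,0,0,0,0,0,0]
  ]
}}

```text
time: 8.28
position: [0.4964, -0.1987, 0.2052]
tool_rot: [0.145, 0.989, 0.0, -0.001]
ft_force: [-5.4, 0.3, -1.8]
grip_width: 0.0098
```

```bash
python3 -c "
from st import *; st()"
```

```text
x 0.5324 y -0.0495 z 0.2052 fx -5.2 fy -1.2 fz -1.8 [ 0.145  0.989  0.    -0.001]
```

Request:
{"method": "drive_tool", "body": {
  "series": [
    [-0.001,0,0,0,0,0,0],
    [-0.001,0,0,0,0,0,0],
    [-0.001,0,0,0,0,0,0],
    [-0.001,0,0,0,0,0,0],
    [0,0,0,0,0,0,0]
  ]
}}

```text
time: 8.9
position: [0.4996, -0.1994, 0.205]
tool_rot: [0.145, 0.989, 0.001, -0.002]
ft_force: [-6.2, 2.4, -1.4]
grip_width: 0.0099
```

Request:
{"method": "drive_tool", "body": {
  "series": [
    [-0.001,0,0,0,0,0,0],
    [-0.001,0,0,0,0,0,0],
    [-0.001,0,0,0,0,0,0],
    [0,0,0,0,0,0,0]
  ]
}}

```text
time: 9.4
position: [0.502, -0.2, 0.2047]
tool_rot: [0.145, 0.989, 0.001, -0.003]
ft_force: [-7.3, 1.2, -0.6]
grip_width: 0.0096
```

Request:
{"method": "drive_tool", "body": {
  "series": [
    [-0.001,0,0,0,0,0,0],
    [-0.001,0,0,0,0,0,0],
    [0,0,0,0,0,0,0]
  ]
}}

```text
time: 9.78
position: [0.5037, -0.2003, 0.2045]
tool_rot: [0.145, 0.989, 0.001, -0.003]
ft_force: [-6.3, 1.6, -2.1]
grip_width: 0.0098
```

```bash
python3 -c "
from st import *; st()"
```

```text
x 0.5398 y -0.0490 z 0.2045 fx -6.5 fy -0.3 fz -2.1 [ 0.145  0.989  0.001 -0.003]
```

Request:
{"method": "drive_tool", "body": {
  "series": [
    [-0.001,0,0,0,0,0,0],
    [-0.001,0,0,0,0,0,0],
    [0,0,0,0,0,0,0]
  ]
}}

```text
time: 10.15
position: [0.5054, -0.2008, 0.2042]
tool_rot: [0.145, 0.989, 0.001, -0.003]
ft_force: [-6.3, 1.7, -2.6]
grip_width: 0.0092
```

Request:
{"method": "drive_tool", "body": {
  "series": [
    [-0.001,0,0,0,0,0,0],
    [-0.001,0,0,0,0,0,0],
    [0,0,0,0,0,0,0]
  ]
}}

```text
time: 10.52
position: [0.5071, -0.2012, 0.2042]
tool_rot: [0.145, 0.989, 0.001, -0.003]
ft_force: [-6.8, 1.7, -3.2]
grip_width: 0.0094
```

```bash
python3 look.py s4
```

```text
x 0.5434 y -0.0489 z 0.2042 fx -7.2 fy 0.9 fz -2.3 [ 0.145  0.989  0.001 -0.003]
```

View pics/s4c.png

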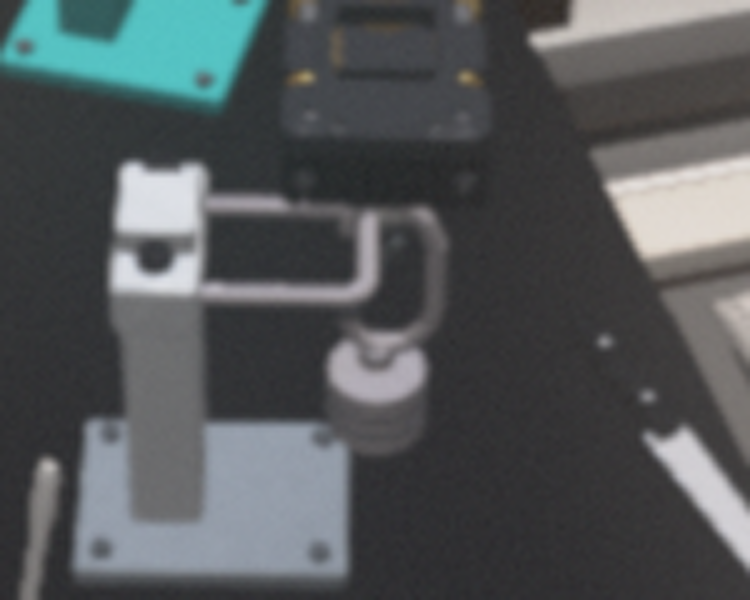

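The crop shows the bar (368,240) inside the nose (345,225) and the gate tip pushed in (395,240). One more millimetre, then I'll lower.

Request:
{"method": "drive_tool", "body": {
  "series": [
    [-0.001,0,0,0,0,0,0],
    [0,0,0.001,0,0,0,0],
    [0,0,0.002,0,0,0,0],
    [0,0,0.001,0,0,0,0],
    [0,0,0,0,0,0,0]
  ]
}}

```text
time: 11.2
position: [0.5088, -0.2018, 0.2001]
tool_rot: [0.145, 0.989, 0.001, -0.002]
ft_force: [-5.7, 1.9, -4.5]
grip_width: 0.0094
```

Request:
{"method": "drive_tool", "body": {
  "series": [
    [0,0,0.002,0,0,0,0],
    [0,0,0.002,0,0,0,0],
    [0,0,0,0,0,0,0]
  ]
}}

```text
time: 11.58
position: [0.5096, -0.2022, 0.1963]
tool_rot: [0.145, 0.989, 0.001, -0.001]
ft_force: [-4.4, 2.2, -6.3]
grip_width: 0.0095
```

Request:
{"method": "drive_tool", "body": {
  "series": [
    [0,0,0.002,0,0,0,0],
    [0,0,0.002,0,0,0,0],
    [0,0,0,0,0,0,0]
  ]
}}

```text
time: 11.95
position: [0.5105, -0.2028, 0.193]
tool_rot: [0.145, 0.989, 0.0, -0.0]
ft_force: [-3.6, 1.3, -6.6]
grip_width: 0.0094
```

```bash
python3 -c "
from st import *; st()"
```

```text
x 0.5471 y -0.0495 z 0.1930 fx -3.8 fy 0.2 fz -6.6 [ 0.145  0.989  0.    -0.   ]
```

Request:
{"method": "drive_tool", "body": {
  "series": [
    [0,0,0.002,0,0,0,0],
    [0,0,0.002,0,0,0,0],
    [0,0,0,0,0,0,0]
  ]
}}

```text
time: 12.32
position: [0.5111, -0.2032, 0.189]
tool_rot: [0.145, 0.989, -0.0, 0.001]
ft_force: [-2.5, 1.1, -9.8]
grip_width: 0.0096
```

Request:
{"method": "drive_tool", "body": {
  "series": [
    [0,0,0.001,0,0,0,0],
    [0,0,0.001,0,0,0,0],
    [0,0,0,0,0,0,0]
  ]
}}

```text
time: 12.7
position: [0.5109, -0.2031, 0.1873]
tool_rot: [0.145, 0.989, -0.0, 0.0]
ft_force: [-1.5, -0.1, -9.2]
grip_width: 0.0093
```

Request:
{"method": "drive_tool", "body": {
  "series": [
    [0,0,0.001,0,0,0,0],
    [0,0,0.001,0,0,0,0],
    [0,0,0,0,0,0,0]
  ]
}}

```text
time: 13.08
position: [0.5127, -0.2042, 0.1867]
tool_rot: [0.145, 0.989, -0.001, 0.003]
ft_force: [0.8, 0.2, -2.9]
grip_width: 0.0099
```

```bash
python3 -c "
from st import *; st()"
```

```text
x 0.5496 y -0.0502 z 0.1867 fx 0.7 fy 0.4 fz -2.9 [ 0.145  0.989 -0.001  0.003]
```

Request:
{"method": "drive_tool", "body": {
  "series": [
    [0,0,0,0,0,0,0],
    [0,0,0,0,0,0,0]
  ]
}}

```text
time: 13.32
position: [0.5114, -0.2035, 0.1862]
tool_rot: [0.145, 0.989, -0.0, 0.001]
ft_force: [-0.7, -0.3, -1.5]
grip_width: 0.0094
```

```bash
python3 look.py s5; python3 -c "
from st import *; st()"
```

```text
x 0.5479 y -0.0498 z 0.1861 fx 0.9 fy 0.1 fz -3.1 [ 0.145  0.989 -0.     0.001]
 x 0.5479 y -0.0498 z 0.1861 fx 0.9 fy 0.1 fz -3.1 [ 0.145  0.989 -0.     0.001]
```

View pics/s5c.png

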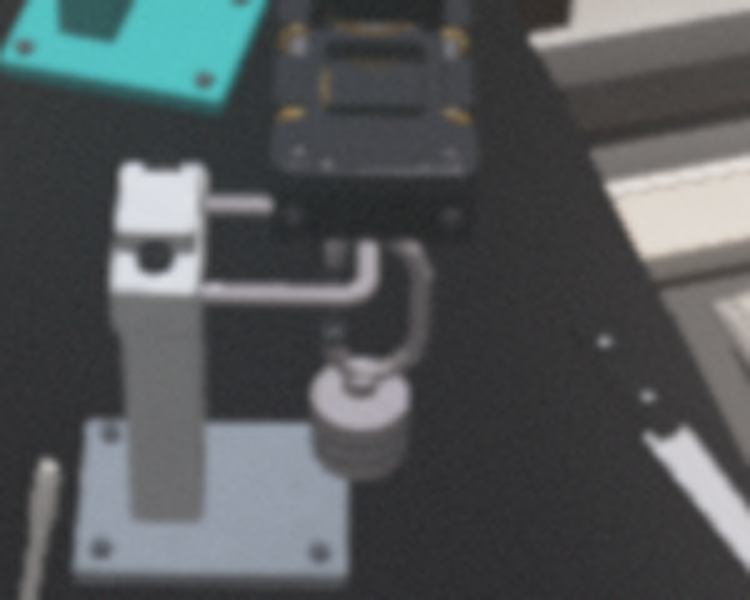

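The gate is back in line with the nose (dark at (333,250) and (333,330)) and behind the bar. It has sprung shut. Now I'll pull down in small steps.

Request:
{"method": "drive_tool", "body": {
  "series": [
    [0,0,0.001,0,0,0,0],
    [0,0,0.001,0,0,0,0],
    [0,0,0,0,0,0,0]
  ]
}}

```text
time: 13.75
position: [0.5105, -0.203, 0.1834]
tool_rot: [0.145, 0.989, 0.0, -0.0]
ft_force: [-0.4, 0.3, -2.6]
grip_width: 0.0102
```

Request:
{"method": "drive_tool", "body": {
  "series": [
    [0,0,0.001,0,0,0,0],
    [0,0,0,0,0,0,0]
  ]
}}

```text
time: 14.0
position: [0.5105, -0.203, 0.1824]
tool_rot: [0.145, 0.989, 0.0, -0.0]
ft_force: [0.1, -0.4, -3.1]
grip_width: 0.0096
```

Request:
{"method": "drive_tool", "body": {
  "series": [
    [0,0,0.0005,0,0,0,0],
    [0,0,0,0,0,0,0]
  ]
}}

```text
time: 14.25
position: [0.5106, -0.203, 0.182]
tool_rot: [0.145, 0.989, 0.0, -0.0]
ft_force: [-0.7, -0.1, -2.2]
grip_width: 0.0095
```

Request:
{"method": "drive_tool", "body": {
  "series": [
    [0,0,0.0005,0,0,0,0],
    [0,0,0,0,0,0,0]
  ]
}}

```text
time: 14.5
position: [0.5106, -0.203, 0.1815]
tool_rot: [0.145, 0.989, 0.0, -0.0]
ft_force: [0.3, 0.3, -2.6]
grip_width: 0.0092
```

Request:
{"method": "drive_tool", "body": {
  "series": [
    [0,0,0.0005,0,0,0,0],
    [0,0,0,0,0,0,0]
  ]
}}

```text
time: 14.75
position: [0.5106, -0.203, 0.181]
tool_rot: [0.145, 0.989, 0.0, -0.0]
ft_force: [0.4, 0.8, -3.3]
grip_width: 0.0094
```

Request:
{"method": "drive_tool", "body": {
  "series": [
    [0,0,0.0005,0,0,0,0],
    [0,0,0,0,0,0,0]
  ]
}}

```text
time: 15.0
position: [0.5105, -0.203, 0.1805]
tool_rot: [0.145, 0.989, 0.0, -0.0]
ft_force: [0.5, -0.2, -2.1]
grip_width: 0.0097
```

Request:
{"method": "drive_tool", "body": {
  "series": [
    [0,0,0.0005,0,0,0,0],
    [0,0,0,0,0,0,0]
  ]
}}

```text
time: 15.25
position: [0.5106, -0.2031, 0.1801]
tool_rot: [0.145, 0.989, -0.0, 0.0]
ft_force: [0.3, -0.1, -3.1]
grip_width: 0.0096
```

Request:
{"method": "drive_tool", "body": {
  "series": [
    [0,0,0.0005,0,0,0,0],
    [0,0,0,0,0,0,0]
  ]
}}

```text
time: 15.5
position: [0.5107, -0.2031, 0.1799]
tool_rot: [0.145, 0.989, -0.0, 0.0]
ft_force: [0.3, -0.1, -1.2]
grip_width: 0.0095
```

Request:
{"method": "drive_tool", "body": {
  "series": [
    [0,0,0.0005,0,0,0,0],
    [0,0,0,0,0,0,0]
  ]
}}

```text
time: 15.75
position: [0.5107, -0.2031, 0.1797]
tool_rot: [0.145, 0.989, -0.0, 0.0]
ft_force: [-0.8, 1.2, 4.0]
grip_width: 0.0095
```

Request:
{"method": "drive_tool", "body": {
  "series": [
    [0,0,0.0005,0,0,0,0],
    [0,0,0,0,0,0,0]
  ]
}}

```text
time: 16.0
position: [0.5108, -0.2031, 0.1795]
tool_rot: [0.145, 0.989, -0.0, 0.0]
ft_force: [-2.1, 0.4, 6.8]
grip_width: 0.0095
```

Request:
{"method": "drive_tool", "body": {
  "series": [
    [0,0,0.0004,0,0,0,0],
    [0,0,0,0,0,0,0],
    [0,0,0,0,0,0,0]
  ]
}}

```text
time: 16.38
position: [0.5108, -0.2031, 0.1794]
tool_rot: [0.145, 0.989, -0.0, 0.0]
ft_force: [-1.7, 0.8, 9.1]
grip_width: 0.0092
```

Request:
{"method": "drive_tool", "body": {
  "series": [
    [0,0,0,0,0,0,0],
    [0,0,0,0,0,0,0]
  ]
}}

```text
time: 16.62
position: [0.5108, -0.2031, 0.1794]
tool_rot: [0.145, 0.989, -0.0, 0.0]
ft_force: [-2.1, 0.9, 8.9]
grip_width: 0.0095
```

```bash
python3 -c "
from st import *; st()
robot.camera('top'); st()"
```

```text
x 0.5475 y -0.0497 z 0.1794 fx -2.3 fy 0.2 fz 8.9 [ 0.145  0.989 -0.     0.   ]
 x 0.5475 y -0.0497 z 0.1794 fx -1.8 fy 0.8 fz 9.3 [ 0.145  0.989 -0.     0.001]
```

Request:
{"method": "drive_tool", "body": {
  "series": [
    [0,0,-0.0008,0,0,0,0],
    [0,0,-0.0006,0,0,0,0],
    [0,0,0,0,0,0,0],
    [0,0,0,0,0,0,0]
  ]
}}

```text
time: 17.18
position: [0.5107, -0.2031, 0.1796]
tool_rot: [0.145, 0.989, -0.0, 0.0]
ft_force: [-1.3, 1.3, 3.5]
grip_width: 0.0098
```

```bash
python3 -c "
from st import *; st()
robot.camera('top'); st()"
```

```text
x 0.5474 y -0.0497 z 0.1796 fx -1.6 fy 0.9 fz 3.5 [ 0.145  0.989 -0.     0.   ]
 x 0.5474 y -0.0497 z 0.1796 fx -1.6 fy 0.8 fz 4.6 [ 0.145  0.989 -0.     0.   ]
```

Request:
{"method": "drive_tool", "body": {
  "series": [
    [0,0,-0.0007,0,0,0,0],
    [0,0,0,0,0,0,0],
    [0,0,0,0,0,0,0]
  ]
}}

```text
time: 17.6
position: [0.5106, -0.203, 0.1799]
tool_rot: [0.145, 0.989, 0.0, -0.0]
ft_force: [0.5, -0.2, -1.7]
grip_width: 0.0097
```

Request:
{"method": "drive_tool", "body": {
  "series": [
    [0,0,0,0,0,0,0.45],
    [0,0,0,0,0,0,0.45],
    [0,0,0,0,0,0,0.45],
    [0,0,0,0,0,0,0.45],
    [0,0,0,0,0,0,0.45]
  ]
}}

```text
time: 18.23
position: [0.5106, -0.203, 0.1803]
tool_rot: [0.145, 0.989, -0.0, 0.0]
ft_force: [-0.2, -0.0, -0.9]
grip_width: 0.0386
```

```bash
python3 look.py s6
```

```text
x 0.5472 y -0.0497 z 0.1803 fx -1.0 fy 0.1 fz -0.1 [ 0.145  0.989 -0.     0.   ]
```

View pics/s6c.png

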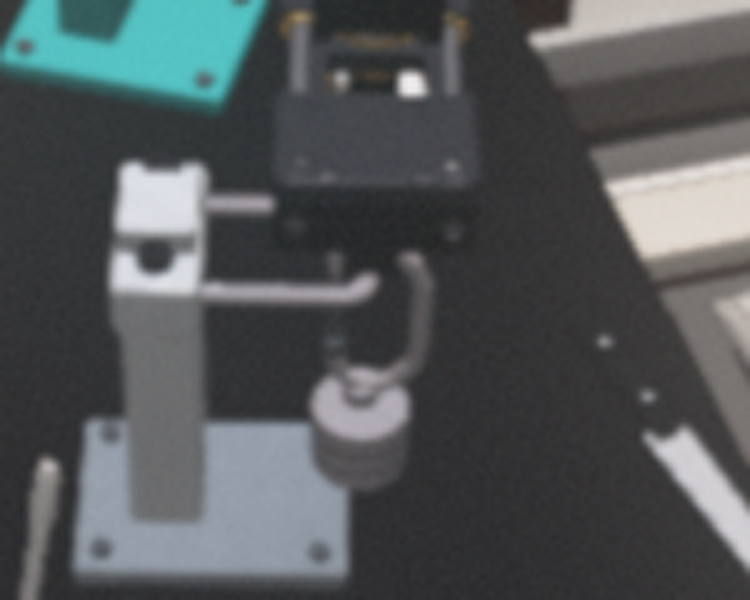

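The weight hangs upright on the loop with the fingers open. I'll retreat straight up and let it settle.

Request:
{"method": "drive_tool", "body": {
  "series": [
    [0,0,-0.01,0,0,0,0.45],
    [0,0,-0.02,0,0,0,0.45],
    [0,0,-0.03,0,0,0,0.45],
    [0,0,-0.05,0,0,0,0.45],
    [0,0,-0.05,0,0,0,0.45]
  ]
}}

```text
time: 18.9
position: [0.5104, -0.2029, 0.3423]
tool_rot: [0.145, 0.989, -0.0, 0.0]
ft_force: [0.7, 0.1, 0.1]
grip_width: 0.0393
```

Request:
{"method": "drive_tool", "body": {
  "series": [
    [0.05,0,0,0,0,0,0.45],
    [0.06,0,0,0,0,0,0.45],
    [0,0,0,0,0,0,0.45],
    [0,0,0,0,0,0,0.45],
    [0,0,0,0,0,0,0.45]
  ]
}}

```text
time: 19.52
position: [0.4067, -0.1724, 0.3409]
tool_rot: [0.145, 0.989, -0.0, 0.001]
ft_force: [-0.0, 0.1, -0.4]
grip_width: 0.0392
```

Request:
{"method": "drive_tool", "body": {
  "series": [
    [0,0,0,0,0,0,0.45],
    [0,0,0,0,0,0,0.45],
    [0,0,0,0,0,0,0.45],
    [0,0,0,0,0,0,0.45],
    [0,0,0,0,0,0,0.45]
  ]
}}

```text
time: 20.15
position: [0.4052, -0.1715, 0.3403]
tool_rot: [0.145, 0.989, -0.0, -0.0]
ft_force: [-0.4, 0.1, -0.1]
grip_width: 0.039
```

```bash
python3 look.py s7
python3 - <<'E'
from h import *
snap('scene','s8')
a=load('s7');b=load('s8')
for s in (a,b): 
  c=cloud(s); rect(c,'lug',.45,.565,-.26,-.15,.19,.24); rect(c,'disc',.45,.565,-.26,-.15,.04,.09)
print(np.abs(a['p'].astype(int)-b['p'])[190:300,300:350].max(), np.abs(a['p'].astype(int)-b['p'])[400:,:100].max())
E
```

```text
x 0.4372 y -0.0494 z 0.3403 fx -0.1 fy 0.1 fz -0.1 [ 0.145  0.989  0.    -0.   ]
lug 123 rect [ 514.1 -200.3] [13.7 23.9] 69.7 pca 166.5 [ 0.5143 -0.1999  0.2051] zmax 0.2154
disc 376 rect [ 514.6 -201. ] [42.4 40.6] 0.9 pca 159.5 [ 0.5182 -0.192   0.0727] zmax 0.0899
lug 129 rect [ 514.5 -199.7] [11.8 24.2] 65.6 pca 161.5 [ 0.5141 -0.1999  0.204 ] zmax 0.2146
disc 382 rect [ 514.9 -201.7] [45.8 39.6] 76.4 pca 160.1 [ 0.5182 -0.1922  0.0728] zmax 0.0899
9 6
```

View pics/s7c.png

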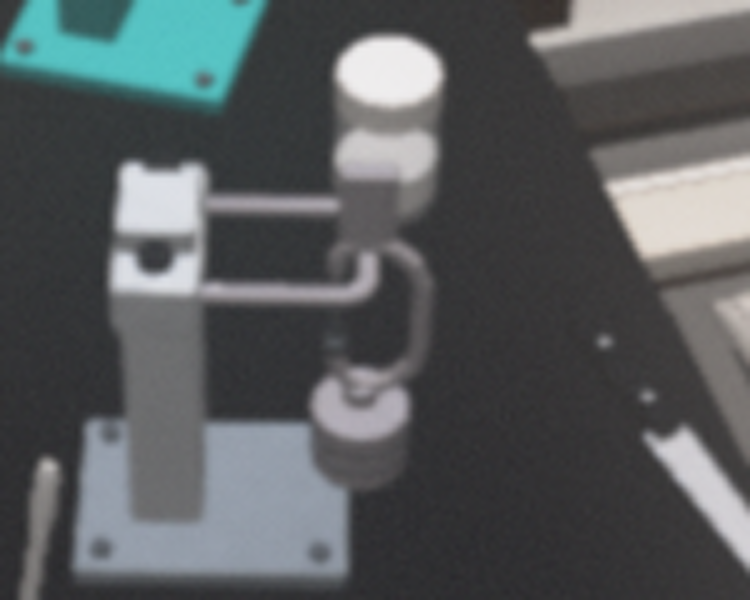

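The weight hangs upright and still, with its lug directly over its disc and the bar in the crown. The gate is in line with the nose, and the jars have not moved. I'll hand in.

```bash
python3 -c "
from rig import robot; print(robot.hand_in(), robot.get_obs()['time'])"
```

```text
the job is handed in; nothing more can be done
the job is handed in; nothing more can be done
```

The steel check weight is hanging on the grey stand's loop with its gate shut, and I handed the job in at about 20 s of the 72 s allowed; no verdict came back.

- **Clipping on:** I gripped the lug at 52 N and pressed the gate about 17 mm onto the bar, at 5 to 7 N. I then lowered the hook until the gate force vanished and the picture showed the gate shut under the bar.
- **Pull test:** The hook was pulled down with about 12 N (wrist reading +9 N, allowing for the 3 N weight) for roughly half a second. No reading put the load on the loop above about 12.5 N.
- **Release:** I eased the pull off, opened the fingers and backed away.

**Last checks:**
- **Position:** The lug sits over the disc to within about 2 mm, so the weight is upright. The lug top is at z ≈ 0.215 m, which puts the seat at about 0.166 m.
- **Stillness:** Two successive pictures matched to within image noise.
- **Surroundings:** The wrist read no force. The powder jar, the only one in the last crop, stood undisturbed; I did not look at the gel jar and vial again at the end, but neither was approached closely.

**Disagreements:** The scene and top cameras differed by 2 to 4 mm. The bar was first felt within a few millimetres of where the cameras put it.

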